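# Press and slide the specimen carrier under the leaf springs

### The job

Load the flat specimen carrier into the loading stage without gripping it: with the fingertips, press the carrier down hard on the bare pad behind its ridge so that the sprung loading platform sinks, and keep it pressed while you slide it under the two lugs and leaf springs, fully home against the end stop, so that the platform pops back up behind it. Then let go of it. Only press and push the carrier, never lift it, and leave the small things beside the stage where they stand.

Things in the scene. Friction and masses are not known exactly. Their poses are not given: they have to be found in the camera images.
- stage: Aluminium stage fixed to the worktop, 250 x 136 x 44 mm high. Origin: centre of its underside. Its x axis is the slide direction (roughly to the robot's left), z up. In its frame, mm: between side rails (inner faces y +-50.5, tops z 32) lie the white sprung platform (x -114 to -1), then a fixed deck (x 1 to 104, top z 19). The end stop has bumper faces at x 102, top z 34.
- lug_mid (a point): Mid-point between the two lugs that overhang the channel's edges at the start of the deck (stage x 6.5, y 0, z 31.5 = their underside). Lugs: stage x 0 to 13, y beyond +-34, top z 44; open above between them. A carrier on the raised platform is too high to pass under: press it down at least 4.5 mm (8 mm is full travel).
- deck_home (a point): Point on the deck's top, 19 mm above the worktop, where the centre of the carrier's underside lies when it is fully home (stage x 52, y 0, z 19). Axes as the stage.
- carrier: Loose flat grey carrier, 100 (x) x 96 (y) x 8 mm, about 0.12 kg. Origin: centre of its underside; axes as the stage's. It starts on the raised platform (underside z 28 mm), centre 58 to 66 mm behind the stage's origin. A cross ridge, 56 mm wide, 10 mm high, stands on top from x -8 to 0; bare pad behind it (x -50 to -8), round glass mount in front. The ridge passes between lugs and springs.
- carrier_pad (a point): Point on the carrier's top (8 mm above its underside), mid-pad behind the ridge: 26 mm behind the carrier's centre, 18 mm behind the ridge's rear face. Press here and push against the ridge. When the carrier is home it lies at stage x 26, z 27 mm.
- lifter (a joint): Sinking of the white sprung loading platform in m: 0 = raised (top 28 mm above the worktop), 0.008 = fully down (top 20 mm). The spring pushes up with 6 N raised and 11 N fully down.
- leaf_left (a joint): Angle in rad by which the steel leaf spring at the stage's +y side is lifted: 0 = at rest, about 0.045 when the carrier lies under it. Blade 11 mm wide at y 35 to 46, hinged at x 17, z 40, sloping down to its tip at x 73, z 24; it presses on the carrier with about 3 N.
- leaf_right (a joint): The same for the leaf spring at the stage's -y side.
- vial_mid (a point): Centre of a small capped vial, 23 mm across, 48 mm high, standing beside the stage. Leave alone.
- wax_mid (a point): Centre of a paraffin block, 30 x 46 x 22 mm, beside the stage. Leave alone.
- dropper_mid (a point): Centre of a dropper bottle, 32 mm across, 94 mm high, beside the stage. Leave alone.
- stopper_mid (a point): Centre of a rubber stopper, 26 mm across and high, beside the stage. Leave alone.
There are look-alikes about, which are no part of the job. Leave any brown or red look-alike of the carrier alone.

How it is judged:
By the outcome, as a careful person would: the job done as asked, in the order asked, and still so for the second after the job is handed in, with the robot touching nothing.
It also fails if it takes over 48 s, if anything falls off the work surface, if the arm or the gripper's body presses on something with over 40 N, if the wrist force passes 120 N, or if a joint passes its speed limit or range.

### The arm

A 6-joint arm with a two-finger parallel gripper is mounted at the origin on a cart in front of the work surface, level with it; the furniture and walls round the work are solid. World frame = base frame: x ahead of the robot, y to its left, z up, the work surface at z = 0. Lengths are in m, angles in degrees, forces in N, time in s.
With the tool pointing down it reaches from about 0.4 to 0.825 m from the base axis. Payload 7 kg.
Tool frame: the origin (TCP) lies between the finger pads; the fingertips stand 22 mm ahead of it and the grasp point (between the pads) lies 3 mm ahead of it; z points along the fingers, y is the line along which they close (so a half turn about z gives the same grasp; the last joint's range is limited). The gripper opens to 88 mm and grips with 3 to 60 N. Pads are 19 mm wide; open, the fingers measure 130 mm over their backs; the gripper's body (78 mm by 193 mm) begins 47 mm behind the grasp point.
Start: joints at [-60.441, 20.546, 0.682, 0, -70.136, -16.507], TCP at [0.152, -0.658, 0.249] pointing down, gripper open.
Joint ranges: [-176.03, 176.03], [-82.01, 121.73], [-58.28, 71.71], [-173.87, 95.51], [-174.79, -0.11], [-173.66, 173.66]. Speed limits (degrees/s): [136.94, 136.94, 172.46, 180, 180, 180].

### API

Orientations are given as [roll, pitch, yaw] about the fixed x, y, z axes, in that order (R = Rz(yaw) Ry(pitch) Rx(roll)).
In Python, from plant import ctrl gives the robot as it stands.
- The arm moves only by the tool apply_moves, never from a script. Its argument "targets" is a list of rows, each an object with "travel": the shift along the tool's x, y, z in mm, a list of three; "roll": the turn about the tool's z in degrees; "jaw": the finger opening in mm, from 0 to 87.6. In form: [{"travel": [tx, ty, tz], "roll": roll, "jaw": jaw}, ...]. A call has 1 to 10 rows; each row shifts and turns the commanded pose from where the row before left it, along the tool's axes as they then stand; what a row does not reach is not made up. A row lasts 1/10 s, in which the tool goes at most 50 mm and 8.59 degrees, less where a joint would pass 70% of its speed; a pose out of reach is approached as far as the arm can. A call with a gripper value outside its range is refused whole. The fingers move at their own pace and stop on an object; the grip force is fixed at half the most. Time passes only in rows, so rows that do not move let the fingers close. It gives the time, the measured TCP pose, the force, the opening and the grip force at its end, in the units of the state.
- ctrl.get_obs(): the state, without advancing time (a new reading comes with each control period).
- ctrl.snapshot(name): name is "scene" or "top" or "wrist"; returns the picture (400x640x3 uint8, red, green, blue); there is no depth.
- ctrl.calibration(name): a dict with "K" (3x3 intrinsics, pixels), "extrinsics" (4x4, takes a point from camera to world coordinates); the wrist camera has in their place "hand_eye" (4x4, takes a point from camera to tool coordinates, whose origin is the TCP and whose axes are the flange's). Camera axes: x right, y down, z forward; pixel columns grow to the right and rows downward; lengths in m; the calibration is good to about 2 mm. A picture is of the moment at which its call begins: read the wrist's pose just before it. calibration takes no time and is no camera call.
- ctrl.close_job(): hands the job in; it is judged then, once.
The state is a dict: "clock": time; "joint_pos": joint angles; "qvel": joint speeds; "tau": joint torques, N m; "tool_pos": TCP position; "orientation": TCP orientation; "force": force on the tool from outside, world axes, zero at the start; "moment": the same for the moment, N m; "opening": finger opening in m; "gripper_force": force on a finger pad.
Only numpy, scipy, OpenCV 4.12 (cv2) and the standard library are available. Lean on these libraries where they do the work, as an engineer would, in place of code of your own. Each camera call takes 0.05 s, during which the arm holds its last target. There are 200 camera calls.

## Working session

There is one attempt and no reset: what is moved stays moved. The work goes in short steps, Python scripts to look and compute and a tool call to move; the robot and the scene stay as the last step left them, time stands still between calls to the robot, and variables do not carry over. Pictures are saved under pics/ and viewed, at most 10 in all, crops included, and the job is handed in when it is done.

Besides the shell and the picture viewer there is one more tool, called after "Request:" by a JSON object that holds its "name" and its "arguments". apply_moves: Moves the arm, as the interface text tells. Its arguments: {"type":"object","properties":{"targets":{"type":"array","items":{"type":"object","properties":{"travel":{"type":"array","items":{"type":"number"}},"roll":{"type":"number"},"jaw":{"type":"number"}}}}},"required":["targets"]}

```bash
mkdir -p pics
python3 - <<'E'
from plant import ctrl
import cv2,numpy as np
o=ctrl.get_obs();print(o)
for n in("scene","top"):
    c=ctrl.calibration(n);print(n,np.round(c["K"],1).tolist(),np.round(c["extrinsics"],4).tolist())
    cv2.imwrite(f"pics/{n}0.png",ctrl.snapshot(n)[:,:,::-1])
E
```

```text
{'clock': 0.0, 'joint_pos': array([-6.04404829e+01,  2.05932511e+01,  6.33751545e-01, -2.13781965e-02,
       -7.01362338e+01, -1.65072327e+01]), 'qvel': array([0.04684973, 0.00566793, 0.06332119, 0.00706637, 0.00779595,
       0.05281143]), 'tau': array([ 6.10137395e-04, -5.82725322e+01,  2.93051791e+01,  6.99672371e+00,
        7.16711045e-03, -1.24096709e-04]), 'tool_pos': array([ 0.15232513, -0.65711758,  0.24759804]), 'orientation': array([ 1.79902502e+02, -7.93578083e-03, -1.66954990e+02]), 'force': array([ 0.74632435, -0.2971778 ,  0.05086772]), 'moment': array([ 0.01332699, -0.03100604, -0.04960822]), 'gripper_force': 0.0, 'opening': 0.08779039699903446}
scene [[487.3, 0.0, 313.6], [0.0, 487.3, 199.9], [0.0, 0.0, 1.0]] [[-0.7007, -0.5292, 0.4785, 0.0824], [-0.7132, 0.5009, -0.4903, 0.5282], [0.0197, -0.6849, -0.7284, 0.7739], [0.0, 0.0, 0.0, 1.0]]
top [[473.6, 0.0, 319.1], [0.0, 473.6, 197.4], [0.0, 0.0, 1.0]] [[-0.0283, -0.9824, 0.1845, 0.312], [-0.9995, 0.0251, -0.0195, 0.0794], [0.0145, -0.1849, -0.9826, 1.2181], [0.0, 0.0, 0.0, 1.0]]
```

View pics/top0.png

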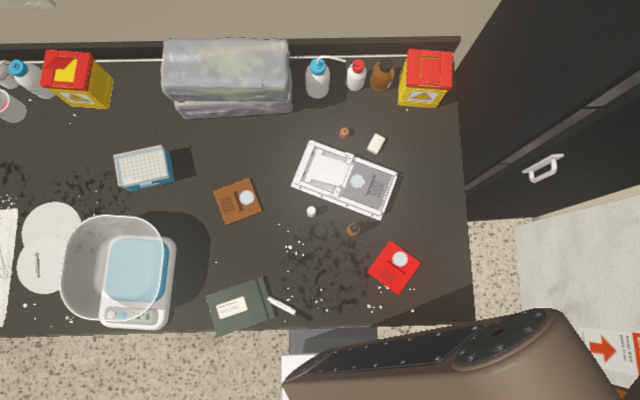

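View pics/scene0.png

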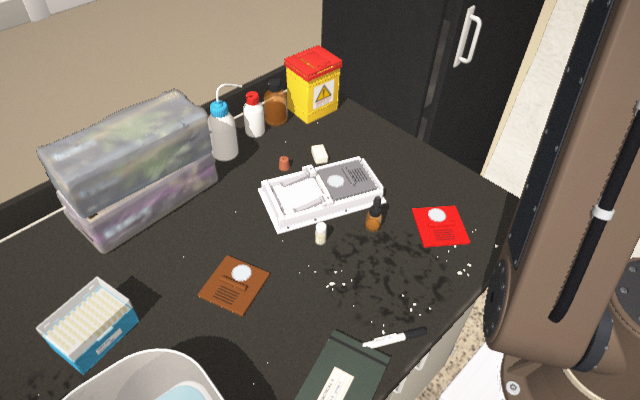

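The stage is in the top view at about (345,180), with the grey carrier at its right end (375,187). The vial is at (311,212), the dropper at (353,229), the stopper at (344,132) and the wax at (376,143). I'll zoom in for the corners.

Run:
```python
import cv2,numpy as np
a=cv2.imread("pics/top0.png")[125:245,280:410];b=cv2.imread("pics/scene0.png")[145:255,250:395]
a=cv2.resize(a,None,fx=6,fy=5,interpolation=cv2.INTER_CUBIC) if 0 else cv2.resize(a,None,fx=5,fy=5,interpolation=cv2.INTER_CUBIC)
b=cv2.resize(b,None,fx=5,fy=5,interpolation=cv2.INTER_CUBIC)
cv2.imwrite("pics/tc.png",a);cv2.imwrite("pics/sc.png",b)
```

```text
(no output)
```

View pics/tc.png

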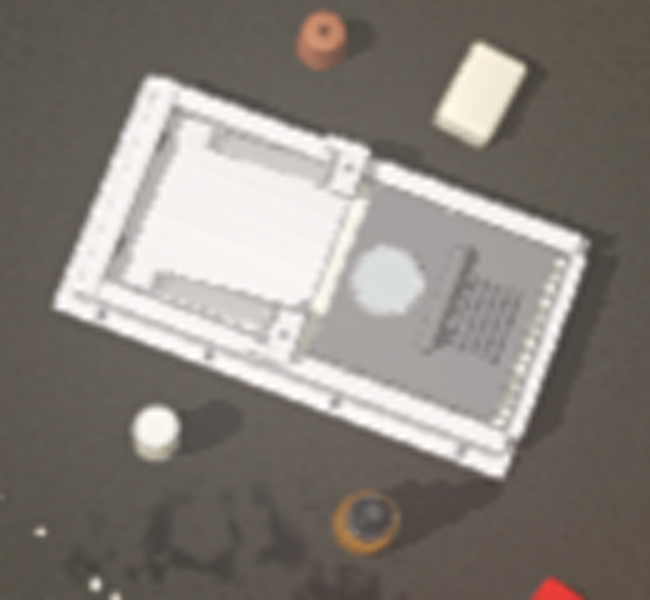

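View pics/sc.png

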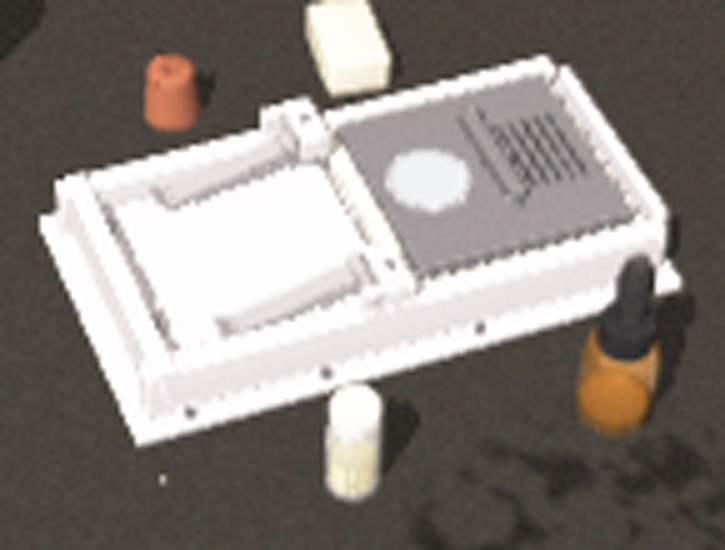

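The crops show these points. In the top crop, the lug screws are at tc (348,168) and (284,333), the carrier at about (440,300), the ridge at (450,300) and the dropper cap at (370,515). The scene crop shows the lug screws at sc (305,118) and (390,265). Next I'll turn these into world positions.

```bash
cat > h.py <<'E'
import numpy as np,cv2
from plant import ctrl
def ray(n,uv):
    c=ctrl.calibration(n);K=np.array(c["K"]);T=np.array(c["extrinsics"])
    d=np.c_[np.atleast_2d(uv).astype(float),np.ones(len(np.atleast_2d(uv)))]@np.linalg.inv(K).T@T[:3,:3].T
    return T[:3,3],d
def onplane(n,uv,z):
    o,d=ray(n,uv);return o+d*((z-o[2])/d[:,2])[:,None]
E
python3 - <<'E'
from h import *
off={"top":(280,125),"scene":(250,145)}
clk={"top":dict(lugfar=(348,168),lugnear=(284,333),drop=(370,515),vial=(157,425),stop=(322,25),wax=(487,87),rf=(470,250),rn=(430,350),stopL=(155,90),stopR=(75,290)),
"scene":dict(lugfar=(305,118),lugnear=(390,265),drop=(637,270),vial=(355,395),stop=(172,65),wax=(345,30),rf=(474,112),rn=(520,198))}
zz=dict(lugfar=.044,lugnear=.044,drop=.094,vial=.048,stop=.026,wax=.022,rf=.046,rn=.046,stopL=.034,stopR=.034)
for n in clk:
    for k,v in clk[n].items():
        print(n,k,np.round(onplane(n,np.array(v)/5+off[n],zz[k])[0]*1000,1))
    im=cv2.imread(f"pics/{n}0.png");x,y=off[n];hsv=cv2.cvtColor(im,cv2.COLOR_BGR2HSV)
    m=((hsv[...,2]>95)&(hsv[...,2]<178)&(hsv[...,1]<50)).astype(np.uint8)
    m[:y]=0;m[y+115:]=0;m[:,:x]=0;m[:,x+140:]=0
    m=cv2.morphologyEx(m,cv2.MORPH_OPEN,np.ones((3,3)))
    c=max(cv2.findContours(m,0,2)[0],key=cv2.contourArea)[:,0]
    w=onplane(n,c,.036)[:,:2].astype(np.float32)*1000
    h=cv2.convexHull(w);r=cv2.minAreaRect(h);print(n,"carrier",r,np.round(cv2.boxPoints(r)).tolist())
E
```

```text
top lugfar [631.6 -24.8  44. ]
top lugnear [546.1  11.1  44. ]
top drop [446.5 -24.   94. ]
top vial [500.   76.5  48. ]
top stop [714.6 -15.8  26. ]
top wax [ 679.8 -101.8   22. ]
top rf [586.4 -85.1  46. ]
top rn [535.1 -62.3  46. ]
top stopL [678.6  73.   34. ]
top stopR [573.2 116.6  34. ]
top carrier ((527.1351928710938, 62.70146179199219), (265.21466064453125, 134.88597106933594), 43.05457305908203) [[384.0, 21.0], [476.0, -77.0], [670.0, 104.0], [578.0, 203.0]]
scene lugfar [632.9 -24.8  44. ]
scene lugnear [545.3  11.6  44. ]
scene drop [446.3 -20.3  94. ]
scene vial [503.2  74.5  48. ]
scene stop [713.6 -18.8  26. ]
scene wax [679.7 -97.1  22. ]
scene rf [583.3 -79.9  46. ]
scene rn [533.5 -55.   46. ]
scene carrier ((561.945556640625, -62.612510681152344), (103.962890625, 98.04997253417969), 67.18673706054688) [[497.0, -92.0], [587.0, -130.0], [627.0, -34.0], [537.0, 4.0]]
```

Both views put the lug mid-point at (589,-7) mm, with stage x pointing 67.3° from world x. The carrier is at stage x of about -60. The dropper is 126 mm to the side, so the gripper clears it with its closing line along stage y. I'll turn the tool to yaw -112.7, so that the tool's -x is the slide direction, and close the jaw.

Request:
{"name": "apply_moves", "arguments": {"targets": [{"travel": [0,0,0],"roll": -7.7,"jaw": 0},{"travel": [0,0,0],"roll": -7.7,"jaw": 0},{"travel": [0,0,0],"roll": -7.7,"jaw": 0},{"travel": [0,0,0],"roll": -7.7,"jaw": 0},{"travel": [0,0,0],"roll": -7.7,"jaw": 0},{"travel": [0,0,0],"roll": -7.7,"jaw": 0},{"travel": [0,0,0],"roll": -7.8,"jaw": 0},{"travel": [0,0,0],"roll": 0,"jaw": 0}]}}

```text
clock: 0.9
tool_pos: [0.1524, -0.6573, 0.248]
orientation: [180.0, 0.0, -112.8]
force: [-0.5, -0.2, -0.5]
opening: 0.0291
gripper_force: 0.0
```

Request:
{"name": "apply_moves", "arguments": {"targets": [{"travel": [-34,-7.5,0],"roll": 0,"jaw": 0},{"travel": [-34,-7.5,0],"roll": 0,"jaw": 0},{"travel": [-34,-7.5,0],"roll": 0,"jaw": 0},{"travel": [-34,-7.5,0],"roll": 0,"jaw": 0},{"travel": [-34,-7.5,0],"roll": 0,"jaw": 0},{"travel": [-34,-7.5,0],"roll": 0,"jaw": 0},{"travel": [-34,-7.5,0],"roll": 0,"jaw": 0},{"travel": [-34,-7.5,0],"roll": 0,"jaw": 0},{"travel": [-34,-7.5,0],"roll": 0,"jaw": 0},{"travel": [-34,-7.5,0],"roll": 0,"jaw": 0}]}}

```text
clock: 1.9
tool_pos: [0.3546, -0.3724, 0.2486]
orientation: [-180.0, 0.0, -113.2]
force: [0.7, 0.6, 0.3]
opening: 0.0003
gripper_force: 0.0
```

Request:
{"name": "apply_moves", "arguments": {"targets": [{"travel": [-34,-7.5,0],"roll": 0,"jaw": 0},{"travel": [-34,-7.5,0],"roll": 0,"jaw": 0},{"travel": [-34,-7.5,0],"roll": 0,"jaw": 0},{"travel": [-34,-7.5,0],"roll": 0,"jaw": 0},{"travel": [-34,-7.5,0],"roll": 0,"jaw": 0},{"travel": [-34,-7.5,0],"roll": 0,"jaw": 0},{"travel": [-34,-7.5,0],"roll": 0,"jaw": 0},{"travel": [0,0,0],"roll": 0,"jaw": 0},{"travel": [0,0,0],"roll": 0,"jaw": 0}]}}

```text
clock: 2.8
tool_pos: [0.4953, -0.1743, 0.2482]
orientation: [180.0, -0.0, -113.0]
force: [-0.9, -0.2, -0.2]
opening: 0.0004
gripper_force: 0.0
```

Run:
```python
from plant import ctrl
import cv2,numpy as np
o=ctrl.get_obs();print(o["tool_pos"],o["orientation"])
np.savez("w0.npz",p=o["tool_pos"],r=o["orientation"])
c=ctrl.calibration("wrist");print(np.round(c["K"],1).tolist(),np.round(c["hand_eye"],4).tolist())
cv2.imwrite("pics/w0.png",ctrl.snapshot("wrist")[:,:,::-1])
```

```text
[ 0.49528803 -0.17428758  0.24823331] [ 1.79956830e+02 -1.12896785e-02 -1.13036313e+02]
[[293.4, 0.0, 319.8], [0.0, 293.4, 195.6], [0.0, 0.0, 1.0]] [[0.0006, -0.9656, -0.26, 0.0699], [1.0, 0.0004, 0.0008, 0.0002], [-0.0006, -0.26, 0.9656, -0.1371], [0.0, 0.0, 0.0, 1.0]]
```

View pics/w0.png

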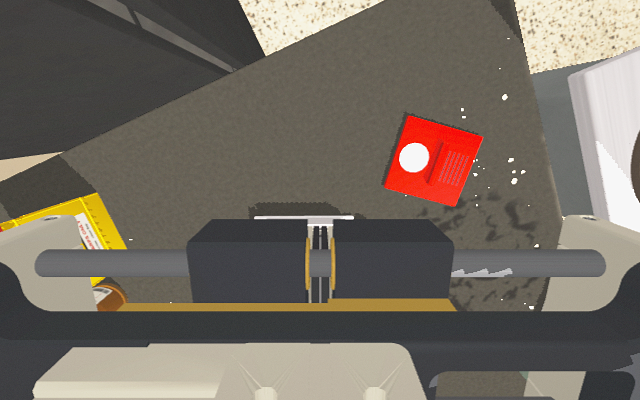

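The wrist camera looks backwards, away from the carrier. At this height it shows only the rear wall, at (305,217), so I'll use the fixed views. Next I move over the pad and down to a low hover.

Request:
{"name": "apply_moves", "arguments": {"targets": [{"travel": [-25,-5.3,0],"roll": 0,"jaw": 0},{"travel": [-25,-5.3,0],"roll": 0,"jaw": 0},{"travel": [-25,-5.4,0],"roll": 0,"jaw": 0},{"travel": [-25,-5.4,0],"roll": -0.3,"jaw": 0},{"travel": [0,0,35],"roll": 0,"jaw": 0},{"travel": [0,0,35],"roll": 0,"jaw": 0},{"travel": [0,0,35],"roll": 0,"jaw": 0},{"travel": [0,0,35],"roll": 0,"jaw": 0},{"travel": [0,0,30],"roll": 0,"jaw": 0},{"travel": [0,0,0],"roll": 0,"jaw": 0}]}}

```text
clock: 3.85
tool_pos: [0.5505, -0.0926, 0.0748]
orientation: [179.6, -0.2, -112.9]
force: [-0.4, -0.3, -0.8]
opening: 0.0007
gripper_force: 0.0
```

Run:
```python
from plant import ctrl
import cv2,numpy as np
o=ctrl.get_obs();print(o["tool_pos"],o["orientation"],o["force"])
a=ctrl.snapshot("top")[125:245,280:410,::-1];b=ctrl.snapshot("scene")[105:255,250:400,::-1];w=ctrl.snapshot("wrist")[:,:,::-1]
a=cv2.resize(a,(390,360),interpolation=2);b=cv2.resize(b,(360,360),interpolation=2)
t=np.hstack([a,b]);w=cv2.resize(w[150:330,150:490],(750,397))[:230]
w=cv2.resize(w,(750,230));cv2.imwrite("pics/h1.png",np.vstack([t,w]))
```

```text
[ 0.55049472 -0.09260602  0.07483293] [ 179.61235586   -0.20273311 -112.86527504] [-0.3633022  -0.29454444 -0.80176822]
```

View pics/h1.png

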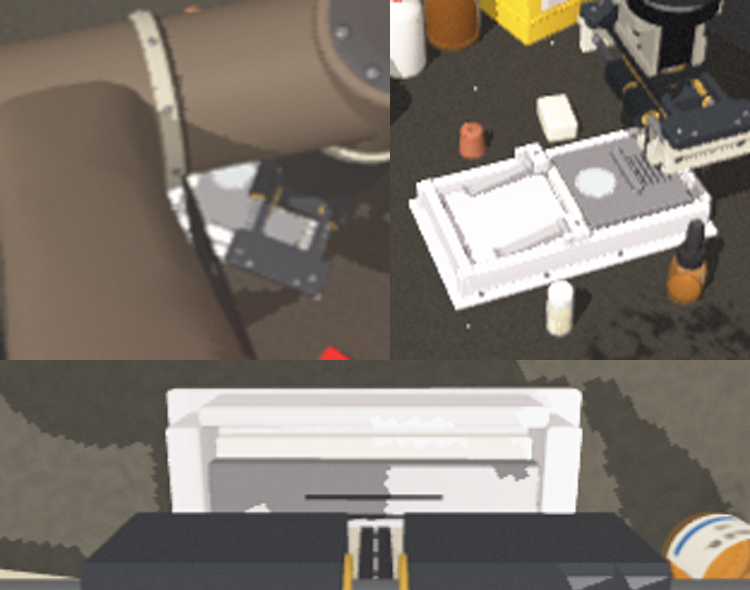

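The scene view shows the fingers hovering behind the ridge. The carrier's rear edge in the wrist view (row about 196) puts the TCP 22 mm ahead of that edge and laterally centred. I'll move 5 mm forward and then press.

Request:
{"name": "apply_moves", "arguments": {"targets": [{"travel": [-5,0,6],"roll": 0,"jaw": 0},{"travel": [0,0,6],"roll": 0,"jaw": 0},{"travel": [0,0,3],"roll": 0,"jaw": 0},{"travel": [0,0,3],"roll": 0,"jaw": 0},{"travel": [0,0,3],"roll": 0,"jaw": 0},{"travel": [0,0,2],"roll": 0,"jaw": 0},{"travel": [0,0,0],"roll": 0,"jaw": 0}]}}

```text
clock: 4.7
tool_pos: [0.5559, -0.0866, 0.0557]
orientation: [-180.0, -0.0, -112.6]
force: [-1.2, 1.3, 5.0]
opening: 0.0005
gripper_force: 2.9
```

Request:
{"name": "apply_moves", "arguments": {"targets": [{"travel": [0,0,3],"roll": 0,"jaw": 0},{"travel": [0,0,3],"roll": 0,"jaw": 0},{"travel": [0,0,3],"roll": 0,"jaw": 0},{"travel": [0,0,0],"roll": 0,"jaw": 0}]}}

```text
clock: 5.1
tool_pos: [0.556, -0.0867, 0.0499]
orientation: [-179.9, -0.0, -112.6]
force: [-12.3, 3.1, 35.5]
opening: 0.0005
gripper_force: 17.8
```

The platform is fully down at 35 N. Now I slide.

Request:
{"name": "apply_moves", "arguments": {"targets": [{"travel": [-3,0,0],"roll": 0,"jaw": 0},{"travel": [-4,0,0],"roll": 0,"jaw": 0},{"travel": [-4,0,0],"roll": 0,"jaw": 0},{"travel": [-4,0,0],"roll": 0,"jaw": 0},{"travel": [-4,0,0],"roll": 0,"jaw": 0},{"travel": [-4,0,0],"roll": 0,"jaw": 0}]}}

```text
clock: 5.7
tool_pos: [0.5649, -0.0687, 0.0501]
orientation: [-179.9, -0.2, -112.6]
force: [-8.6, -18.2, 31.9]
opening: 0.0001
gripper_force: 15.7
```

Request:
{"name": "apply_moves", "arguments": {"targets": [{"travel": [-4,0,0],"roll": 0,"jaw": 0},{"travel": [-4,0,0],"roll": 0,"jaw": 0},{"travel": [-4,0,0],"roll": 0,"jaw": 0},{"travel": [-4,0,0],"roll": 0,"jaw": 0}]}}

```text
clock: 6.1
tool_pos: [0.5712, -0.0538, 0.05]
orientation: [-179.9, -0.2, -112.6]
force: [-6.5, -17.6, 30.9]
opening: 0.0007
gripper_force: 15.2
```

Run:
```python
from plant import ctrl
import cv2,numpy as np
b=ctrl.snapshot("scene")[125:255,240:400,::-1]
cv2.imwrite("pics/s2.png",cv2.resize(b,None,fx=4,fy=4,interpolation=2))
```

```text
(no output)
```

View pics/s2.png

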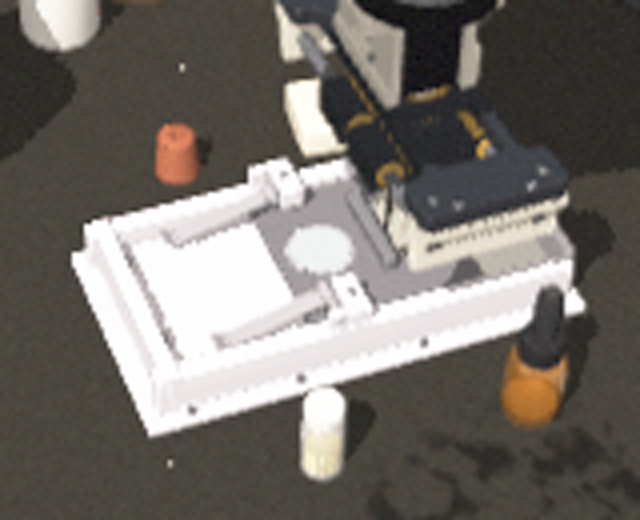

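The carrier's front edge is under the lugs, with the glass at (320,248), and the fingers are just behind the ridge. I'll keep going.

Request:
{"name": "apply_moves", "arguments": {"targets": [{"travel": [-4,0,0],"roll": 0,"jaw": 0},{"travel": [-4,0,0],"roll": 0,"jaw": 0},{"travel": [-4,0,0],"roll": 0,"jaw": 0},{"travel": [-4,0,0],"roll": 0,"jaw": 0},{"travel": [-4,0,0],"roll": 0,"jaw": 0},{"travel": [-4,0,0],"roll": 0,"jaw": 0},{"travel": [-4,0,0],"roll": 0,"jaw": 0}]}}

```text
clock: 6.85
tool_pos: [0.5819, -0.0278, 0.0498]
orientation: [-179.9, -0.2, -112.6]
force: [-6.3, -16.1, 28.9]
opening: 0.0007
gripper_force: 14.1
```

Request:
{"name": "apply_moves", "arguments": {"targets": [{"travel": [-4,0,0],"roll": 0,"jaw": 0},{"travel": [-4,0,0],"roll": 0,"jaw": 0},{"travel": [-4,0,0],"roll": 0,"jaw": 0},{"travel": [-4,0,0],"roll": 0,"jaw": 0},{"travel": [-4,0,0],"roll": 0,"jaw": 0},{"travel": [-4,0,0],"roll": 0,"jaw": 0}]}}

```text
clock: 7.45
tool_pos: [0.5892, -0.0079, 0.0496]
orientation: [180.0, -0.4, -112.6]
force: [-11.1, -35.9, 33.7]
opening: 0.0004
gripper_force: 22.8
```

Run:
```python
from plant import ctrl
import cv2,numpy as np
print(ctrl.get_obs()["force"])
b=ctrl.snapshot("scene")[125:255,240:400,::-1];w=ctrl.snapshot("wrist")[150:270,150:490,::-1]
b=cv2.resize(b,None,fx=4,fy=4,interpolation=2)[60:470];w=cv2.resize(w,(640,190))
cv2.imwrite("pics/s3.png",np.vstack([b,w]))
```

```text
[-11.12366329 -35.89969347  33.70747241]
```

View pics/s3.png

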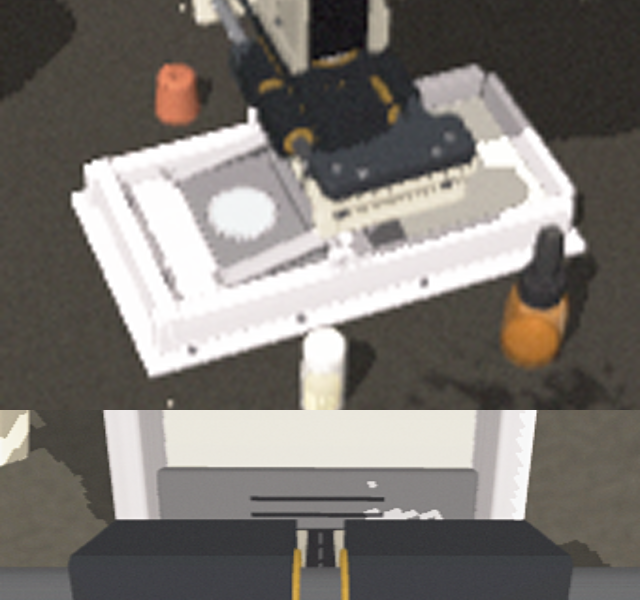

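The carrier is now under both leaf springs, its front edge near (195,235) and square in the channel, so the extra force comes from the springs. I'll continue.

Request:
{"name": "apply_moves", "arguments": {"targets": [{"travel": [-3,0,0],"roll": 0,"jaw": 0},{"travel": [-3,0,0],"roll": 0,"jaw": 0},{"travel": [-3,0,0],"roll": 0,"jaw": 0},{"travel": [-3,0,0],"roll": 0,"jaw": 0},{"travel": [-3,0,0],"roll": 0,"jaw": 0}]}}

```text
clock: 8.05
tool_pos: [0.5946, 0.0058, 0.0496]
orientation: [179.9, -0.4, -112.6]
force: [-10.2, -24.8, 32.1]
opening: 0.0004
gripper_force: 20.2
```

Request:
{"name": "apply_moves", "arguments": {"targets": [{"travel": [-3,0,0],"roll": 0,"jaw": 0},{"travel": [-2,0,0],"roll": 0,"jaw": 0},{"travel": [-2,0,0],"roll": 0,"jaw": 0}]}}

```text
clock: 8.35
tool_pos: [0.5974, 0.0123, 0.0495]
orientation: [179.9, -0.4, -112.6]
force: [-11.5, -24.2, 32.1]
opening: 0.0
gripper_force: 19.9
```

Request:
{"name": "apply_moves", "arguments": {"targets": [{"travel": [-2,0,0],"roll": 0,"jaw": 0},{"travel": [-2,0,0],"roll": 0,"jaw": 0}]}}

```text
clock: 8.55
tool_pos: [0.5989, 0.016, 0.0495]
orientation: [179.9, -0.4, -112.6]
force: [-10.1, -24.7, 30.3]
opening: 0.0004
gripper_force: 19.1
```

Request:
{"name": "apply_moves", "arguments": {"targets": [{"travel": [-1.5,0,0],"roll": 0,"jaw": 0},{"travel": [-1.5,0,0],"roll": 0,"jaw": 0}]}}

```text
clock: 8.75
tool_pos: [0.6002, 0.0191, 0.0492]
orientation: [179.9, -0.4, -112.6]
force: [-10.4, -22.0, 29.3]
opening: 0.0003
gripper_force: 18.4
```

Request:
{"name": "apply_moves", "arguments": {"targets": [{"travel": [-1.5,0,0],"roll": 0,"jaw": 0},{"travel": [-1.5,0,0],"roll": 0,"jaw": 0},{"travel": [0,0,0],"roll": 0,"jaw": 0}]}}

```text
clock: 9.05
tool_pos: [0.6003, 0.0195, 0.0492]
orientation: [179.9, -0.6, -112.7]
force: [-9.3, -33.1, 31.8]
opening: 0.0005
gripper_force: 21.6
```

Request:
{"name": "apply_moves", "arguments": {"targets": [{"travel": [-1.5,0,0],"roll": 0,"jaw": 0},{"travel": [-1,0,0],"roll": 0,"jaw": 0},{"travel": [0,0,0],"roll": 0,"jaw": 0}]}}

```text
clock: 9.35
tool_pos: [0.6003, 0.0197, 0.0492]
orientation: [179.8, -0.8, -112.7]
force: [-11.0, -43.6, 33.1]
opening: 0.0003
gripper_force: 26.1
```

The carrier has stopped dead and the push force is rising, so it's against the stop. I'll ease off the downward press while keeping a small forward push.

Request:
{"name": "apply_moves", "arguments": {"targets": [{"travel": [0.8,0,-1],"roll": 0,"jaw": 0},{"travel": [0.8,0,-1],"roll": 0,"jaw": 0},{"travel": [0.8,0,-1],"roll": 0,"jaw": 0},{"travel": [0,0,0],"roll": 0,"jaw": 0}]}}

```text
clock: 9.75
tool_pos: [0.6002, 0.0196, 0.0493]
orientation: [179.8, -0.6, -112.8]
force: [0.6, -34.4, 6.7]
opening: 0.0003
gripper_force: 18.1
```

Request:
{"name": "apply_moves", "arguments": {"targets": [{"travel": [1,0,0],"roll": 0,"jaw": 0},{"travel": [1,0,0],"roll": 0,"jaw": 0},{"travel": [0,0,0],"roll": 0,"jaw": 0}]}}

```text
clock: 10.05
tool_pos: [0.6002, 0.0195, 0.0493]
orientation: [179.8, -0.5, -112.7]
force: [0.0, -26.4, 4.0]
opening: 0.0003
gripper_force: 15.3
```

Request:
{"name": "apply_moves", "arguments": {"targets": [{"travel": [1.5,0,0],"roll": 0,"jaw": 0},{"travel": [1.5,0,0],"roll": 0,"jaw": 0},{"travel": [1.5,0,0],"roll": 0,"jaw": 0},{"travel": [0,0,0],"roll": 0,"jaw": 0}]}}

```text
clock: 10.45
tool_pos: [0.6001, 0.019, 0.0494]
orientation: [180.0, -0.1, -112.7]
force: [1.5, -9.4, 0.5]
opening: 0.0005
gripper_force: 6.4
```

Request:
{"name": "apply_moves", "arguments": {"targets": [{"travel": [1.5,0,0],"roll": 0,"jaw": 0},{"travel": [1.5,0,-0.5],"roll": 0,"jaw": 0},{"travel": [1,0,-1],"roll": 0,"jaw": 0},{"travel": [0,0,-3],"roll": 0,"jaw": 0},{"travel": [0,0,-10],"roll": 0,"jaw": 0},{"travel": [0,0,-25],"roll": 0,"jaw": 0},{"travel": [0,0,-40],"roll": 0,"jaw": 0},{"travel": [0,0,-40],"roll": 0,"jaw": 0},{"travel": [0,0,-40],"roll": 0,"jaw": 0},{"travel": [0,0,0],"roll": 0,"jaw": 0}]}}

```text
clock: 11.45
tool_pos: [0.6023, 0.0179, 0.2166]
orientation: [-179.5, 0.4, -112.6]
force: [0.7, 0.6, -0.1]
opening: 0.0007
gripper_force: 0.0
```

Run:
```python
from plant import ctrl
import cv2,numpy as np
print(ctrl.get_obs()["force"])
b=ctrl.snapshot("scene")[145:255,250:395,::-1];w=ctrl.snapshot("wrist")[130:310,150:490,::-1]
b=cv2.resize(b,None,fx=4,fy=4,interpolation=2)[:400];w=cv2.resize(w,(580,195))
cv2.imwrite("pics/s4.png",np.vstack([b,w]))
```

```text
[ 0.67383497  0.58083346 -0.14852231]
```

View pics/s4.png

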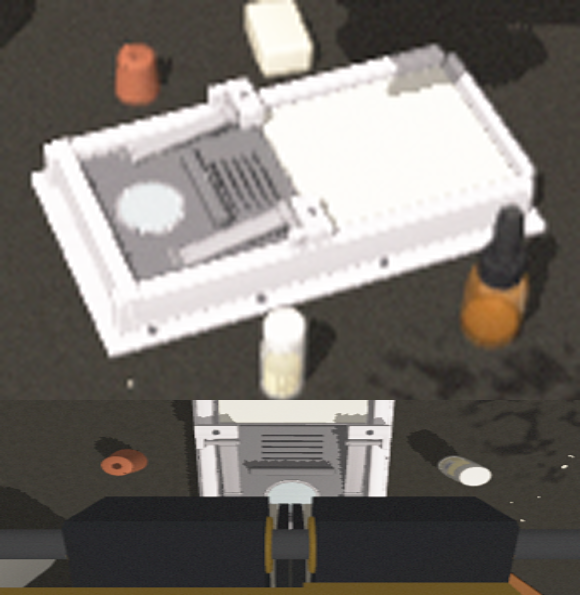

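The carrier lies flat under both leaf springs with its front edge at the end stop, from (85,165) to (135,275). The white platform behind it is back up near rail height, and the side items have not moved. I'll hand in.

```bash
python3 -c "
from plant import ctrl
print(ctrl.close_job())"
```

```text
the job is handed in; nothing more can be done
None
```

The carrier is fully home against the end stop under both lugs and leaf springs, the platform looks popped back up behind it, and the arm is clear; I handed the job in after about 11.6 s, and no verdict came back.

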